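# Let the wooden ball down into the carton

## Task

The two-lane chute on the packing bench holds a wooden ball in one lane and a ribbon spool in the other. Press down the outer pad of the rocking lever whose gate holds back the ball, until the ball has rolled out into the carton, then let go so that the gate falls shut again. Leave the spool's lever alone, do not touch the ball, the spool or the things standing around, and lift nothing.

Things in the scene. Friction and masses are not known exactly. Their poses are not given: they have to be found in the camera images.
- dispenser: Fixed wooden chute. Origin on the table under the gates; x points up the chutes (carton at -x), y to the left lane, z up. Two open lanes, centres y = +30 (left) and -30 mm (right), 46 mm wide, walls 28 mm, slope 12 degrees; floor 105 mm high at the gates (x = 0), 87 mm at the mouths (x = -85), upper end x = 120. Lever posts at y = +-130, 188 mm high. Baseboard 165 x 340 mm.
- lever_left_pad (a point): Centre of the top of the left lever's press pad, a flat grey 32 x 32 mm plate, 185 mm high at rest, at dispenser x = 0, y = 230 mm. The aluminium bar (16 mm wide) rocks about a line along dispenser x at y = 130 mm, height 175 mm; the gate (26 mm wide, 6 thick) hangs 100 mm inside that line, over the left lane. Free room under the pad.
- lever_right_pad (a point): The same for the right lever, mirrored: pad at dispenser x = 0, y = -230 mm, axis at y = -130 mm, gate over the right lane.
- lever_left (a joint): Left lever angle, rad: 0 at rest, gate shut (lower edge 10 mm over the lane floor); 0.5 at the stop, pad about 49 mm lower, 7 mm nearer the axis and tilted 29 degrees, gate 48 mm higher. The ball passes from about 0.35. A spring returns the lever; the pad takes about 2 N at first, 5 N at the stop.
- lever_right (a joint): The same for the right lever.
- ball: Plain wooden ball, 40 mm diameter, about 25 g, origin at its centre. It rests against the shut gate in either the left or the right lane and rolls down by itself when the gate is up.
- spool: Wooden ribbon spool, 40 mm diameter, 38 mm wide, about 35 g, lying across its lane, origin at its centre. It rests against the gate of the other lane and must stay there.
- carton: Fixed open cardboard carton, 140 (x) x 180 (y) x 74 mm high, walls and floor 4 mm, under both chute mouths. Origin at the centre of its underside.
- figure_tall: Loose wooden animal figure with ears, 95 mm high, 40 mm wide, in front of the left lever; origin under its foot. Bystander.
- figure_short: Loose wooden animal figure with ears, 73 mm high, 31 mm wide, in front of the right lever; origin under its foot. Bystander.
- tape_roll: Loose roll of parcel tape lying flat behind the dispenser, 68 mm diameter, 24 mm high. Bystander.
- vase: Loose small white ceramic vase, 68 mm diameter, 92 mm high, behind the dispenser. Bystander.
- gift_box: Loose small cardboard gift box, 80 x 60 x 40 mm, behind the dispenser. Bystander.
- screwdriver: Loose screwdriver, 160 mm long, lying on the left. Bystander.
- jar: Loose glass jar with wooden cap, 56 mm diameter, 70 mm high, on the right. Bystander.
There are look-alikes about, which are no part of the job. Leave any blue or yellow look-alike of the ball alone.

How it is judged:
On the way, in this order (a step that is already met when the one before it is completed fails the run):
1. a lever is pressed well down, its gate up (value of joint any of lever_left, lever_right above 0.25 rad), for 0.1 s.
2. the ball lies in the carton (x of ball in the frame of carton between -0.066 and 0.066 m and y of ball in the frame of carton between -0.086 and 0.086 m and height (world z) of ball below 0.045 m), for 0.1 s.
At the end, for the whole second after the job is handed in: The ball lies inside the carton near its floor (centre below 45 mm), practically at rest (under 0.08 m/s); both levers are back within 0.05 rad of shut; the spool is still behind its gate (all of step 2 and linear speed of ball below 0.08 m/s and value of joint each of lever_left, lever_right below 0.05 rad and x of spool in the frame of dispenser between 0.01 and 0.04 m and height (world z) of spool above 0.11 m); the robot touches nothing.
It fails at once if the spool's lever is pressed (over 0.12 rad) ((y of spool in the frame of dispenser above 0 m and value of joint lever_left above 0.12 rad) or (y of spool in the frame of dispenser below 0 m and value of joint lever_right above 0.12 rad)).
It fails at once if the robot touches the ball or the spool (contact force between any of the fingers, the arm and ball above 0.3 N or contact force between any of the fingers, the arm and spool above 0.3 N).
It fails at once if the ball or the spool is lifted (height (world z) of any of ball, spool above 0.17 m).
It fails at once if the spool leaves its place (moves over 20 mm) (distance of spool from where it was at the start of the episode above 0.02 m).
It fails at once if a bystander is moved more than 15 mm (distance of any of figure_tall, figure_short, tape_roll, vase, gift_box, screwdriver, jar from where it was at the start of the episode above 0.015 m).
It also fails if it takes over 29 s, if anything falls off the work surface, if the arm or the gripper's body presses on something with over 40 N, if the wrist force passes 120 N, or if a joint passes its speed limit or range.

## Robot

A 7-joint arm with a two-finger parallel gripper is mounted at the origin on the work surface. World frame = base frame: x ahead of the robot, y to its left, z up, the work surface at z = 0. Lengths are in m, angles in rad, forces in N, time in s.
With the tool pointing down it reaches from about 0.4 to 0.9 m from the base axis. Payload 5.5 kg.
Tool frame: the origin (TCP) lies on the mounting face of the last link; the fingertips stand 178 mm ahead of it and the grasp point (between the pads) lies 159 mm ahead of it (arm.grasp_offset is the distance from the TCP to the grasp point, in m); z points along the fingers, y is the line along which they close (so a half turn about z gives the same grasp; the last joint's range is limited). The gripper opens to 92 mm and grips with 3 to 60 N. Pads are 19 mm wide; open, the fingers measure 130 mm over their backs; the gripper's body (75 mm by 190 mm) begins 47 mm behind the grasp point.
Start: joints at [1.521, 0.501, -0.427, 1.55, 0.221, 1.138, -0.21], TCP at [0.2, -0.618, 0.405] pointing down, gripper open.
Joint ranges: [-2.88, 2.88], [-0.31, 2.03], [-1.54, 1.56], [0.2, 2.42], [-1.41, 4.55], [0.19, 2.02], [-2.57, 2.57]. Speed limits (rad/s): [2.57, 2.57, 3.14, 3.14, 3.14, 3.14, 3.14].

## Interface

Orientations are given as a 3x3 rotation matrix whose columns are the frame's x, y, z axes.
In Python, from plant import monitor, read_camera, arm gives the robot as it stands. The module is installed in compiled form; this text tells all that it offers.
- The arm moves only by the tool drive_tool, never from a script. Its argument "rows" is a list of rows, each a list of 7 numbers: the opening in per cent of the stroke, from 0 (shut) to 100 (fully open), then the shift along the world's x, y, z in cm, then the turn, a rotation vector about the world's x, y, z in degrees. In form: [[hand, tx, ty, tz, rx, ry, rz], ...]. A call has 1 to 12 rows; each row shifts and turns the commanded pose from where the row before left it; what a row does not reach is not made up. A row lasts 1/8 s, in which the tool goes at most 62.5 mm and 10.7 degrees, less where a joint would pass 70% of its speed; a pose out of reach is approached as far as the arm can. A call with a gripper value outside its range is refused whole. The fingers move at their own pace and stop on an object; the grip force is fixed at half the most. Time passes only in rows, so rows that do not move let the fingers close. It gives the time, the measured TCP pose, the force, the opening and the grip force at its end, in the units of the state.
- monitor.get_obs(): the state, without advancing time (a new reading comes with each control period).
- read_camera(name): name is "side" or "top" or "wrist"; returns a dict with "pixels" (420x560x3 uint8, red, green, blue), "intrinsics" (3x3 intrinsics, pixels), "rvec" (rotation vector, rad) and "tvec" (3), from world to camera coordinates, as OpenCV has them. Camera axes: x right, y down, z forward; pixel columns grow to the right and rows downward; lengths in m; the calibration is good to about 2 mm. The wrist camera is an equidistant fisheye: a pixel r from the principal point sees the ray r / f radians off the axis. A picture is of the moment at which its call begins. There is no depth.
- arm.hand_in(): hands the job in; it is judged then, once.
The state is a dict: "clock": time; "joints": joint angles; "qvel": joint speeds; "tau": joint torques, N m; "eef_pos": TCP position; "tool_rot": TCP orientation; "ft_force": force on the tool from outside, world axes, zero at the start; "torque": the same for the moment, N m; "finger_gap": finger opening in m; "grasp_force": force on a finger pad.
Only numpy, scipy, OpenCV 4.12 (cv2) and the standard library are available. Lean on these libraries where they do the work, as an engineer would, in place of code of your own. Each camera call takes 0.05 s, during which the arm holds its last target. There are 200 camera calls.

## Working session

There is one attempt and no reset: what is moved stays moved. The work goes in short steps, Python scripts to look and compute and a tool call to move; the robot and the scene stay as the last step left them, time stands still between calls to the robot, and variables do not carry over. Pictures are saved under pics/ and viewed, at most 10 in all, crops included, and the job is handed in when it is done.

Besides the shell and the picture viewer there is one more tool, called after "Request:" as name(argument=value, ...), one argument or row to a line, values as JSON. drive_tool: Moves the arm, as the interface text tells. Its arguments: {"type":"object","properties":{"rows":{"type":"array"}},"required":["rows"]}

```bash
mkdir -p pics; python3 - <<'E'
from plant import monitor, read_camera, arm
import cv2, pickle
d={}
for n in("side","top"):
    c=read_camera(n);d[n]=c
    cv2.imwrite(f"pics/{n}0.png",c["pixels"][:,:,::-1])
    print(n,c["intrinsics"],c["rvec"],c["tvec"])
pickle.dump(d,open("cam0.pkl","wb"))
o=monitor.get_obs();print(o["clock"],o["eef_pos"],o["tool_rot"],o["finger_gap"])
E
```

```text
side [[403.38139787   0.         278.31314859]
 [  0.         403.38139787 211.49157507]
 [  0.           0.           1.        ]] [ 0.74362976 -2.47557447  1.22876742] [0.48465168 0.29508103 0.84332153]
top [[515.25436303   0.         270.23493186]
 [  0.         515.25436303 210.55392857]
 [  0.           0.           1.        ]] [ 2.12507064 -2.16254374  0.16346595] [-0.01994897  0.62553006  1.54152835]
0.1 [ 0.19987465 -0.61817964  0.40377917] [[ 9.51460866e-01  3.07769356e-01 -4.93153019e-04]
 [ 3.07769747e-01 -9.51459374e-01  1.68613887e-03]
 [ 4.97268105e-05 -1.75607273e-03 -9.99998457e-01]] 0.09175316601093782
```

View pics/side0.png

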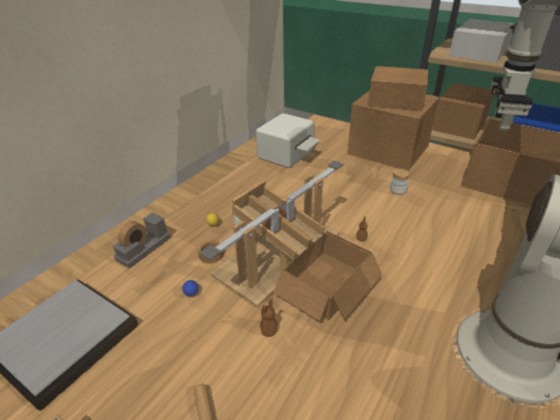

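View pics/top0.png

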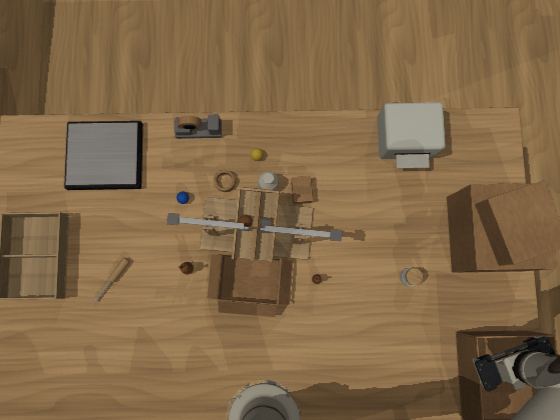

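The top view shows the left pad near (173,219), the right pad near (336,236) and a brown item in the left lane at about (246,220). The blue ball (183,198) and yellow ball (257,155) are look-alikes outside the chute. I'll enlarge the lanes to see which one holds the ball, and cast rays to the pads.

```bash
cat > h.py <<'E'
import numpy as np, cv2
def ray(c,uv):
    R=cv2.Rodrigues(np.array(c["rvec"],float))[0];t=np.array(c["tvec"],float).ravel()
    d=R.T@np.linalg.inv(c["intrinsics"])@np.array([*uv,1.]);return -R.T@t,d
def plane(c,uv,z):
    o,d=ray(c,uv);return o+d*(z-o[2])/d[2]
def proj(c,P):
    return cv2.projectPoints(np.array(P,float).reshape(-1,3),np.array(c["rvec"],float),np.array(c["tvec"],float),c["intrinsics"],None)[0].reshape(-1,2)
E
python3 - <<'E'
import pickle,cv2,numpy as np
from h import *
d=pickle.load(open("cam0.pkl","rb"))
t=d["top"]["pixels"];s=d["side"]["pixels"]
a=cv2.resize(t[180:265,215:315],(500,425),interpolation=cv2.INTER_CUBIC)
b=cv2.resize(s[175:245,215:335],(300*2,350),interpolation=cv2.INTER_CUBIC)
p=cv2.resize(t[205:250,160:190],(300,450),interpolation=cv2.INTER_NEAREST)
q=cv2.resize(t[215:260,320:350],(300,450),interpolation=cv2.INTER_NEAREST)
im=np.zeros((600,800,3),np.uint8);im[:300,:353]=cv2.resize(a,(353,300));im[:250,360:]=cv2.resize(b,(440,250))
im[300:600,:200]=cv2.resize(p,(200,300));im[300:600,210:410]=cv2.resize(q,(200,300))
cv2.imwrite("pics/crop.png",im[:,:,::-1])
# pads: grey, darker than bar
g=t.astype(int);mx=g.max(2);mn=g.min(2)
m=((mx-mn<25)&(mx>60)&(mx<150)).astype(np.uint8)
P=[]
for nm,(u,v) in dict(L=(173,219),R=(336,236)).items():
    w=np.zeros_like(m);w[v-10:v+11,u-10:u+11]=m[v-10:v+11,u-10:u+11]
    n,l,st,ce=cv2.connectedComponentsWithStats(w)
    i=1+np.argmax(st[1:,4]);print(nm,ce[i],st[i]);x=plane(d["top"],ce[i],.185);P.append(x);print(x,"in side",proj(d["side"],x))
print("dist",np.linalg.norm(P[0]-P[1]))
c=(P[0]+P[1])/2;y=(P[0]-P[1]);y/=np.linalg.norm(y);x=np.array([y[1],-y[0],0])
print("origin",c[:2],"yaw",np.degrees(np.arctan2(x[1],x[0])))
for k in(30,-30):
    print(k,proj(d["top"],[0,0,.13]+c*[1,1,0]+x*.022+y*k/1000),proj(d["side"],[0,0,.13]+c*[1,1,0]+x*.022+y*k/1000))
E
```

```text
L [173.1221374  218.78625954] [167 213  15  12 131]
[0.58557565 0.24238383 0.185     ] in side [[211.22355345 250.35206917]]
R [334.91851852 234.60740741] [326 229  16  12 135]
[ 0.53308154 -0.20992587  0.185     ] in side [[334.99902834 164.06954936]]
dist 0.45534568799857983
origin [0.5593286  0.01622898] yaw -6.620010947837844
30 [[244.95337583 220.45757079]] [[267.54953947 221.40031187]]
-30 [[265.45415199 222.45914614]] [[283.06953141 210.22489711]]
```

View pics/crop.png

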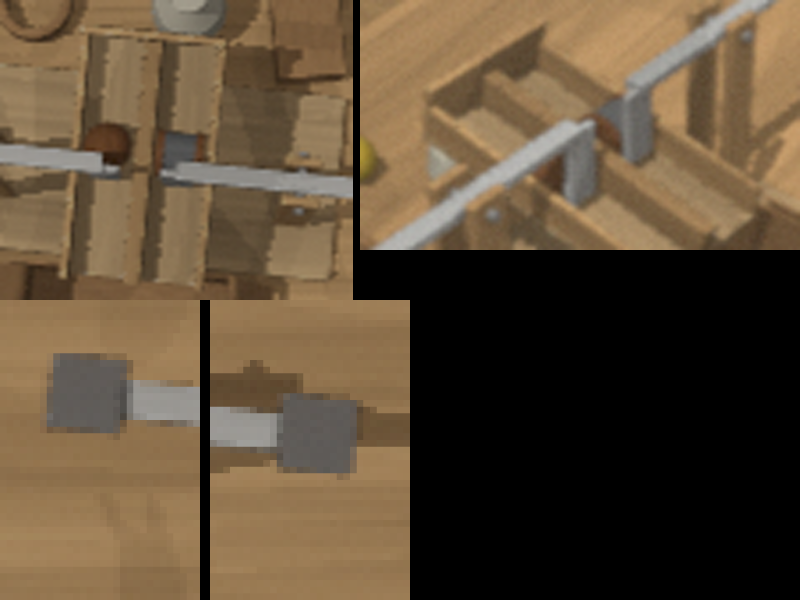

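The left lane holds a plain brown round item at (246,220), which is the ball. The right lane item at (265,225) has two wooden rims with a grey ribbon between, so it is the spool. The side crop agrees. The left lever is therefore the one to press, and its pad is at (0.586, 0.243). The pad spacing of 455–460 mm matches the given sizes. I'm moving there with the fingers shut.

Request:
drive_tool(
  rows=[
    [0,2.5,4,0.4,0,0,4],
    [0,2.5,4,0.4,0,0,4],
    [0,2.5,4,0.4,0,0,4],
    [0,2.5,4,0.4,0,0,4],
    [0,2.5,4,0.4,0,0,4],
    [0,2.5,4,0.4,0,0,4],
    [0,2.5,4,0.4,0,0,4],
    [0,2.5,4,0.4,0,0,4],
    [0,2.5,4,0.4,0,0,4],
    [0,2.5,4,0.4,0,0,4],
    [0,2.5,4,0.4,0,0,4],
    [0,2.5,4,0.4,0,0,4],
  ],
)

```text
clock: 1.6
eef_pos: [0.5004, -0.1372, 0.4527]
tool_rot: [[0.406, 0.914, -0.0], [0.914, -0.406, -0.0], [-0.0, -0.0, -1.0]]
ft_force: [0.1, -1.0, 0.5]
finger_gap: 0.0004
grasp_force: 0.0
```

Request:
drive_tool(
  rows=[
    [0,0.9,4,0,0,0,2],
    [0,0.9,4,0,0,0,2],
    [0,0.9,4,0,0,0,2],
    [0,0.9,4,0,0,0,2],
    [0,0.9,4,0,0,0,2],
    [0,0.9,4,0,0,0,2],
    [0,0.9,4,0,0,0,2],
    [0,0.9,4,0,0,0,2],
    [0,0.9,4,0,0,0,1.3],
    [0,0.5,2,-2,0,0,0],
    [0,0,0,-3.5,0,0,0],
    [0,0,0,0,0,0,0],
  ],
)

```text
clock: 3.1
eef_pos: [0.5851, 0.2408, 0.3945]
tool_rot: [[0.117, 0.993, -0.006], [0.993, -0.117, -0.003], [-0.003, -0.006, -1.0]]
ft_force: [-0.2, -0.8, -0.1]
finger_gap: 0.0004
grasp_force: 0.0
```

```bash
python3 - <<'E'
from plant import monitor, read_camera
import cv2,numpy as np
from h import *
o=monitor.get_obs();print(o["clock"],o["eef_pos"],o["joints"],o["ft_force"])
s=read_camera("side");t=read_camera("top")
tip=o["eef_pos"]+.178*o["tool_rot"][:,2];print(tip,proj(s,tip),proj(t,tip))
a=cv2.resize(s["pixels"][140:310,150:350],(640,544));cv2.imwrite("pics/c2.png",a[:,:,::-1])
E
```

```text
3.1 [0.58512022 0.24081516 0.39447912] [ 0.18564     0.60743468 -0.89671618  1.59318563  0.4989648   1.19290973
 -0.93264643] [-0.20865637 -0.82240815 -0.08180528]
[0.58405326 0.24034634 0.21648294] [[210.60666668 238.60163747]] [[171.72510696 217.78359251]]
```

View pics/c2.png

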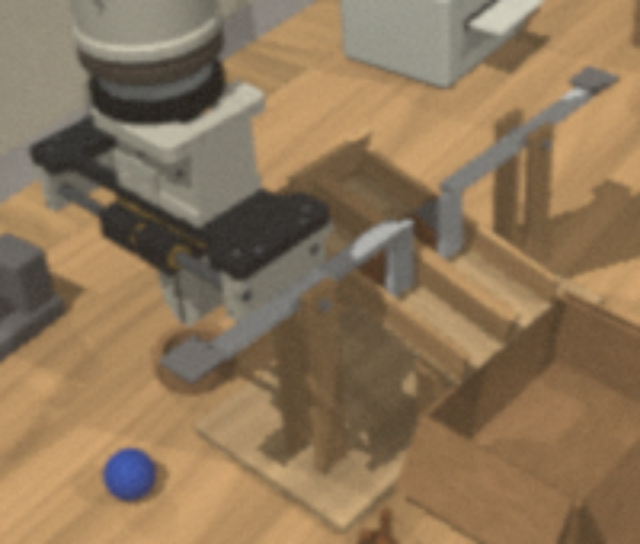

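The side crop shows the shut fingers at about (188,312) in the crop, right above the left pad at (195,358), which agrees with the projection. Next I press down to about 0.42 rad and hold.

Request:
drive_tool(
  rows=[
    [0,0.1,0.3,-1.5,0,0,0],
    [0,0,0,-1.5,0,0,0],
    [0,0,0,-1,0,0,0],
    [0,0,0,-1,0,0,0],
    [0,0,0,-1,0,0,0],
    [0,0,0,-1,0,0,0],
    [0,0,0,0,0,0,0],
    [0,0,0,0,0,0,0],
    [0,0,0,0,0,0,0],
    [0,0,0,0,0,0,0],
  ],
)

```text
clock: 4.45
eef_pos: [0.5872, 0.2447, 0.3282]
tool_rot: [[0.118, 0.993, 0.001], [0.993, -0.118, 0.0], [0.001, 0.001, -1.0]]
ft_force: [1.3, -0.8, 3.9]
finger_gap: 0.0005
grasp_force: 2.0
```

```bash
python3 - <<'E'
from plant import monitor, read_camera
import cv2,numpy as np
o=monitor.get_obs();print(o["clock"],o["eef_pos"]+.178*o["tool_rot"][:,2],o["ft_force"])
s=read_camera("side")
a=cv2.resize(s["pixels"][160:330,200:400],(640,544));cv2.imwrite("pics/c3.png",a[:,:,::-1])
E
```

```text
4.45 [0.58741675 0.24478866 0.15020218] [ 1.32806138 -0.76129194  3.92119913]
```

View pics/c3.png

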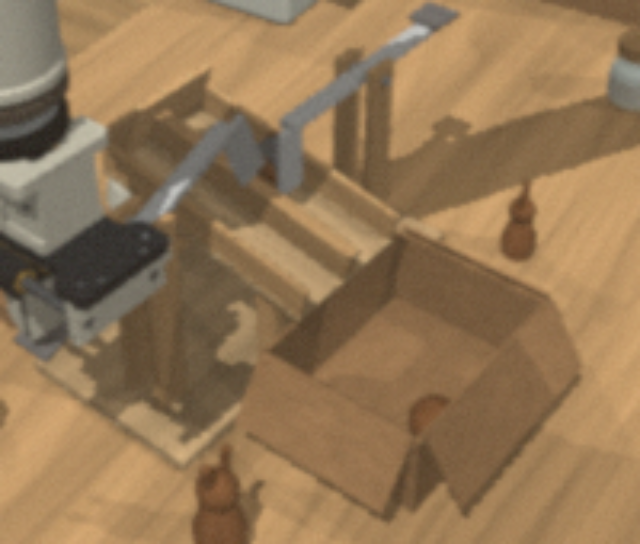

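The left gate is up. The ball lies in the carton at (430,412) in the crop, and the spool is still behind the right gate at (268,165). I'm letting go gently.

Request:
drive_tool(
  rows=[
    [0,0,0,1,0,0,0],
    [0,0,0,1,0,0,0],
    [0,0,0,1,0,0,0],
    [0,0,0,1.5,0,0,0],
    [0,0,0,3,0,0,0],
    [0,0,0,4,0,0,0],
    [0,0,0,3,0,0,0],
    [0,0,0,0,0,0,0],
    [0,0,0,0,0,0,0],
    [0,0,0,0,0,0,0],
    [0,0,0,0,0,0,0],
  ],
)

```text
clock: 5.88
eef_pos: [0.5869, 0.2443, 0.4716]
tool_rot: [[0.118, 0.993, -0.002], [0.993, -0.118, -0.001], [-0.001, -0.002, -1.0]]
ft_force: [-0.1, -0.5, -0.3]
finger_gap: 0.0003
grasp_force: 0.0
```

```bash
python3 - <<'E'
from plant import monitor, read_camera
import cv2,numpy as np
o=monitor.get_obs();print(o["clock"],o["eef_pos"],o["ft_force"])
s=read_camera("side")
a=cv2.resize(s["pixels"][160:330,200:400],(640,544));cv2.imwrite("pics/c4.png",a[:,:,::-1])
E
```

```text
5.875 [0.58693746 0.24425944 0.47164976] [-0.13439522 -0.50228541 -0.32632689]
```

View pics/c4.png

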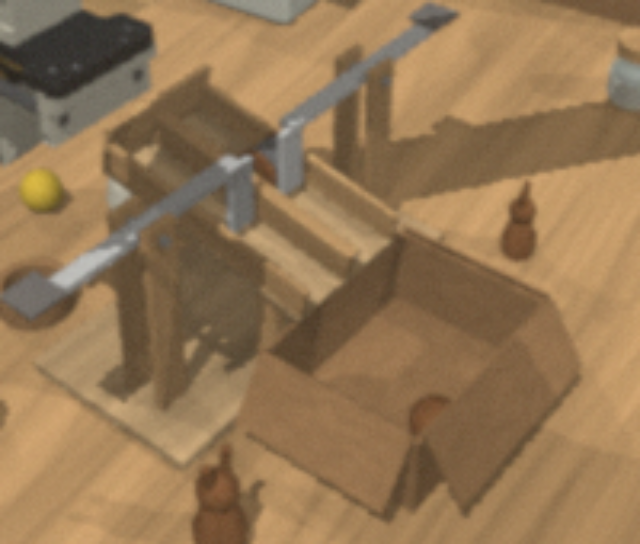

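Both gates are shut, the ball has not moved from (430,412) in the carton, the spool is in place and the hand is clear. I'm handing in.

```bash
python3 -c "
from plant import arm
print(arm.hand_in())"
```

```text
the job is handed in; nothing more can be done
None
```

I pressed the left lever, the ball rolled into the carton and the gate fell shut with the spool still in its lane; the job is handed in at about 6 s, and no verdict was returned.

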